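# Drain the airbrush air station and set its bleed valve

## Task

Get the airbrush air station ready: press the blue drain plunger fully down, hold it a moment and let it spring back. Then take the red grip on the green handwheel and turn the valve clockwise (seen from above) until it is shut firmly against its stop, and open it again by exactly two full turns. Finish holding the grip still between the fingers at that setting, do not let go; leave the dish, lid and polish bottles standing where they are.

Things in the scene. Friction and masses are not known exactly. Their poses are not given: they have to be found in the camera images.
- air_station: Fixed airbrush air station: grey block on an aluminium base plate 110 x 205 mm (own x and y, 8 mm thick). Origin under the middle of the plate on the table, z up; its gauge faces own -x. The vertical wheel axis stands at own (0, +45) mm, the drain plunger at own (0, -62) mm.
- wheel_axis (a point): Point on the vertical axis of the green valve handwheel, at the height of the middle of the red grip (123 mm above the table). The wheel is a solid disc 102 mm across, 82 to 95 mm above the table (hub in its middle to 104 mm); it only turns, it does not rise.
- valve_grip: Red upright grip on the handwheel, 18 mm across, 50 mm tall (98 to 148 mm above the table), 42 mm from the wheel axis. Origin at its centre, z up. It revolves freely on its own pin, so it can be led round the wheel axis in a circle of 42 mm radius without turning the fingers. Needs about 3 N sideways to move; stays where it is left.
- valve (a joint): Handwheel angle in rad, several turns: 0 = shut against its stop (turned fully clockwise seen from above), grows as it opens, anticlockwise seen from above; 6.283 per turn, free up to four turns. Starts 0.3 to 1.05 turns open. At 0, and after each whole turn, the grip stands on the station's own -x side of the wheel axis, over the small red mark on the base plate.
- drain (a joint): Travel of the sprung drain plunger in m: 0 up, 0.008 fully down; it springs back. 2 N starts it and 5.2 N holds it fully down.
- drain_top (a point): Middle of the top face of the blue drain plunger (28 mm across, top 88 mm above the table when up); moves with it.
- dish: Bystander: small faceted glass dish, 52 mm across, 21 mm tall, loose, on the table before the station. Origin under its middle.
- white_lid: Bystander: flat white jar lid, 52 mm across, 14 mm tall, loose, before the station. Origin under its middle.
- red_polish: Bystander: red nail polish bottle with a black cap, 27 x 34 mm, 74 mm tall, loose, standing beside the wheel end of the station. Origin under its middle, z up.
- blue_polish: Bystander: blue nail polish bottle with a pale cap, 27 x 34 mm, 88 mm tall, loose, standing beside the wheel end of the station. Origin under its middle, z up.
There are look-alikes about, which are no part of the job. There is more than one size of the air_station; the one meant has the size given above.

How it is judged:
On the way, in this order (a step that is already met when the one before it is completed fails the run):
1. the drain plunger is pressed fully down (value of joint drain above 0.0072 m), for 0.2 s.
2. the drain plunger is up again and the valve is shut against its stop (value of joint drain below 0.002 m and value of joint valve below 0.06 rad), for 0.1 s.
3. the valve is opened again by two turns (value of joint valve between 12.316 and 12.816 rad), for 0.1 s.
At the end, for the whole second after the job is handed in: Valve still, two turns open from its stop (12.57 rad, within 0.25), its red grip held between the fingers (over 3 N, within 12 mm of the grasp point from above); plunger up (within 2 mm); dish, lid and bottles upright, within 25 mm of where they were (all of step 3 and velocity of joint valve between -0.1 and 0.1 rad/s and contact force between the fingers and valve_grip above 3 N and horizontal distance between the grasp point and valve_grip below 0.012 m and value of joint drain below 0.002 m and distance of each of dish, white_lid, red_polish, blue_polish from where it was at the start of the episode below 0.025 m and angle between each of dish, white_lid, red_polish, blue_polish's own z axis and vertical below 0.5 rad); the arm keeps its last pose, push and grip.
It fails at once if the glass dish is knocked over or shoved away (distance of dish from where it was at the start of the episode above 0.025 m or angle between dish's own z axis and vertical above 0.5 rad).
It fails at once if the white lid is knocked over or shoved away (distance of white_lid from where it was at the start of the episode above 0.025 m or angle between white_lid's own z axis and vertical above 0.5 rad).
It fails at once if the red polish bottle is knocked over or shoved away (distance of red_polish from where it was at the start of the episode above 0.025 m or angle between red_polish's own z axis and vertical above 0.5 rad).
It fails at once if the blue polish bottle is knocked over or shoved away (distance of blue_polish from where it was at the start of the episode above 0.025 m or angle between blue_polish's own z axis and vertical above 0.5 rad).
It also fails if it takes over 72 s, if anything falls off the work surface, if the arm or the gripper's body presses on something with over 40 N, if the wrist force passes 120 N, or if a joint passes its speed limit or range.

## Robot

A 6-joint arm with a two-finger parallel gripper is mounted at the origin on the work surface; the furniture and walls round the work are solid. World frame = base frame: x ahead of the robot, y to its left, z up, the work surface at z = 0. Lengths are in m, angles in rad, forces in N, time in s.
With the tool pointing down it reaches from about 0.375 to 0.75 m from the base axis. Payload 9 kg.
Tool frame: the origin (TCP) lies at the very end of the fingers, on their centre line; the grasp point (between the pads) lies 19 mm behind it (bot.pinch_z is the distance from the TCP to the grasp point, in m); z points along the fingers, y is the direction in which the jaws open and shut (so a half turn about z gives the same grasp; the last joint's range is limited). The gripper opens to 85 mm and grips with 20 to 120 N. Pads are 22 mm wide; open, the fingers measure 114 mm over their backs; the gripper's body (76 mm by 85 mm) begins 54 mm behind the grasp point. The pads swing forward as they close: fully open they stand 13 mm farther back than shut.
Start: joints at [-1.476, 0.104, 0.097, 1.564, 0, 1.353], TCP at [0.185, -0.571, 0.231] pointing down, gripper open.
Joint ranges: [-2.99, 2.99], [-0.84, 1.86], [-1.1, 1.16], [-1.84, 2.11], [-1.51, 1.56], [-3.14, 3.14]. Speed limits (rad/s): [2.22, 2.22, 2.57, 3.14, 3.14, 3.14].

## Interface

Orientations are given as a unit quaternion [x, y, z, w].
In Python, from rig import bot gives the robot as it stands. The module is installed in compiled form; this text tells all that it offers.
- The arm moves only by the tool send_rows, never from a script. Its argument "increments" is a list of rows, each a list of 7 numbers: the shift along the tool's x, y, z in m, then the turn, a rotation vector about the tool's x, y, z in rad, then the finger opening in m, from 0 to 0.0854. In form: [[dx, dy, dz, rx, ry, rz, hand], ...]. A call has 1 to 5 rows; each row is the pose to reach, as a shift and turn from the pose commanded when the call began, along the tool's axes at that moment; what a row does not reach only later rows make up. A row lasts 1/8 s, in which the tool goes at most 62.5 mm and 10.7 degrees, less where a joint would pass 70% of its speed; a pose out of reach is approached as far as the arm can. A call with a gripper value outside its range is refused whole. The fingers move at their own pace and stop on an object; the grip force is fixed at half the most. Time passes only in rows, so rows that repeat a pose let the fingers close. It gives the time, the measured TCP pose, the force and the opening at its end, in the units of the state.
- bot.read_state(): the state, without advancing time (a new reading comes with each control period).
- bot.read_camera(name): name is "side" or "top" or "wrist"; returns the picture (420x560x3 uint8, red, green, blue); there is no depth.
- bot.camera_params(name): a dict with "fovy" (degrees; the focal length in pixels is half the picture's height over the tangent of half this angle, whatever the lens; pixels are square), "cx", "cy" (the principal point, pixels), "rvec" (rotation vector, rad) and "tvec" (3), from world to camera coordinates, as OpenCV has them. Camera axes: x right, y down, z forward; pixel columns grow to the right and rows downward; lengths in m; the calibration is good to about 2 mm. A picture is of the moment at which its call begins: read the wrist's pose just before it. camera_params takes no time and is no camera call; for the wrist camera it gives the pose at the moment of the call.
- bot.hand_in(): hands the job in, once; it reports no verdict.
The state is a dict: "clock": time; "joints": joint angles; "qvel": joint speeds; "joint_torque": joint torques, N m; "ee_pos": TCP position; "tcp_rot": TCP orientation; "wrist_force": force on the tool from outside, world axes, zero at the start; "wrist_torque": the same for the moment, N m; "grip_width": opening from 0.0 (shut) to 1.0 (fully open).
Only numpy, scipy, OpenCV 4.12 (cv2) and the standard library are available. Lean on these libraries where they do the work, as an engineer would, in place of code of your own. Each camera call takes 0.05 s, during which the arm holds its last target.

## Working session

There is one attempt and no reset: what is moved stays moved. The work goes in short steps, Python scripts to look and compute and a tool call to move; the robot and the scene stay as the last step left them, time stands still between calls to the robot, and variables do not carry over. Pictures are saved under pics/ and viewed, and the job is handed in when it is done.

Besides the shell and the picture viewer there is one more tool, called after ">>>" as name(argument=value, ...) on one line, values as JSON. send_rows: Moves the arm, as the interface text tells. Its arguments: {"type":"object","properties":{"increments":{"type":"array","items":{"type":"array","items":{"type":"number"}}}},"required":["increments"]}

```bash
mkdir -p pics; python3 - <<'E'
from rig import bot
import cv2
print(bot.read_state()); print(bot.pinch_z)
for n in ("side","top","wrist"):
    print(n,bot.camera_params(n))
    cv2.imwrite(f"pics/{n}0.png",bot.read_camera(n)[:,:,::-1])
E
```

```text
{'clock': 0.0, 'joints': array([-1.47570648e+00,  1.04719850e-01,  9.65044824e-02,  1.56390626e+00,
       -1.28775078e-05,  1.35308732e+00]), 'qvel': array([-7.75389760e-04, -5.41835735e-04, -5.15221912e-04, -3.83487710e-04,
        1.33338401e-03,  2.52123572e-05]), 'joint_torque': array([ 2.94932679e-04, -5.56929088e+01,  5.03650403e+01,  1.69300509e-02,
       -3.31888550e-04, -1.60818047e-05]), 'ee_pos': array([ 0.18460237, -0.57055551,  0.23052967]), 'tcp_rot': array([ 9.87794302e-01,  1.55762571e-01,  3.41748139e-05, -6.61801487e-04]), 'wrist_force': array([ 0.08532878,  0.34655877, -0.04589513]), 'wrist_torque': array([-0.0242686 ,  0.02915898, -0.04585935]), 'grip_width': 1.0018686642201193}
0.0187
side {'fovy': 50.7313205469832, 'cx': 279.8579522558565, 'cy': 206.4590902416545, 'rvec': array([ 2.18475182,  1.10376802, -0.40776704]), 'tvec': array([-0.27182377, -0.21156684,  1.17609353])}
top {'fovy': 46.898838663361, 'cx': 272.0937801523734, 'cy': 203.11425300369663, 'rvec': array([ 2.15632855, -2.11512372,  0.19988836]), 'tvec': array([-0.02401371,  0.46130707,  0.88015853])}
wrist {'fovy': 67.1737525993682, 'cx': 283.78753338895854, 'cy': 210.86304619430956, 'rvec': array([-2.34180021,  1.70432569,  0.24826986]), 'tvec': array([-0.60162869, -0.03560636,  0.37840123])}
```

View pics/side0.png

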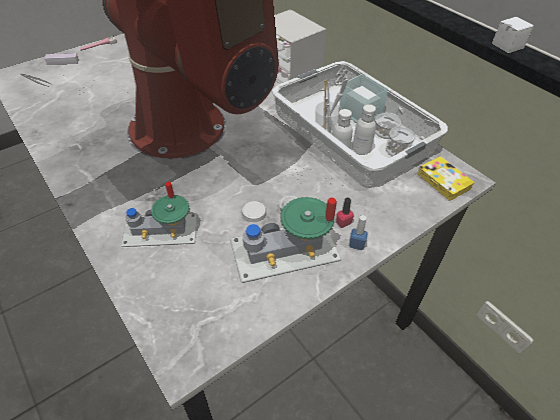

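View pics/top0.png

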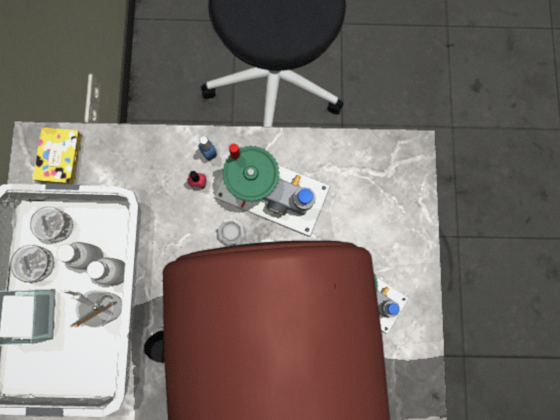

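View pics/wrist0.png

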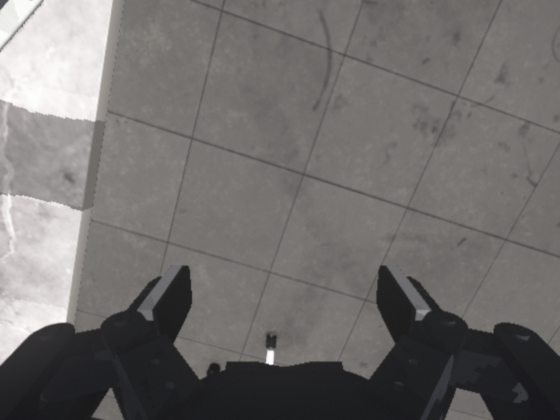

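Two stations: the large one (side ~ (287,245), top ~ (275,195)) and a small one (side ~ (160,225), top ~ (390,310)). I will check the size by calibration.

```bash
cat > h.py <<'E'
import numpy as np, cv2
from rig import bot
def K(p): 
    f=210/np.tan(np.radians(p['fovy']/2)); return np.array([[f,0,p['cx']],[0,f,p['cy']],[0,0,1]])
def ray(n,uv,z,p=None):
    p=p or bot.camera_params(n); R,_=cv2.Rodrigues(p['rvec']); C=-R.T@p['tvec']
    d=R.T@np.linalg.inv(K(p))@np.array([*uv,1.]); return C+d*(z-C[2])/d[2]
def proj(n,P,p=None):
    p=p or bot.camera_params(n)
    return cv2.projectPoints(np.atleast_2d(np.array(P,float)),p['rvec'],p['tvec'],K(p),None)[0][:,0]
E
python3 - <<'E'
import cv2
from h import *
a=cv2.imread('pics/top0.png')[125:255,170:350]; cv2.imwrite('pics/topc.png',cv2.resize(a,None,fx=4.4,fy=4.4,interpolation=cv2.INTER_CUBIC))
a=cv2.imread('pics/side0.png')[180:290,220:380]; cv2.imwrite('pics/sidec.png',cv2.resize(a,None,fx=5,fy=5,interpolation=cv2.INTER_CUBIC))
E
```

```text
(no output)
```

View pics/topc.png

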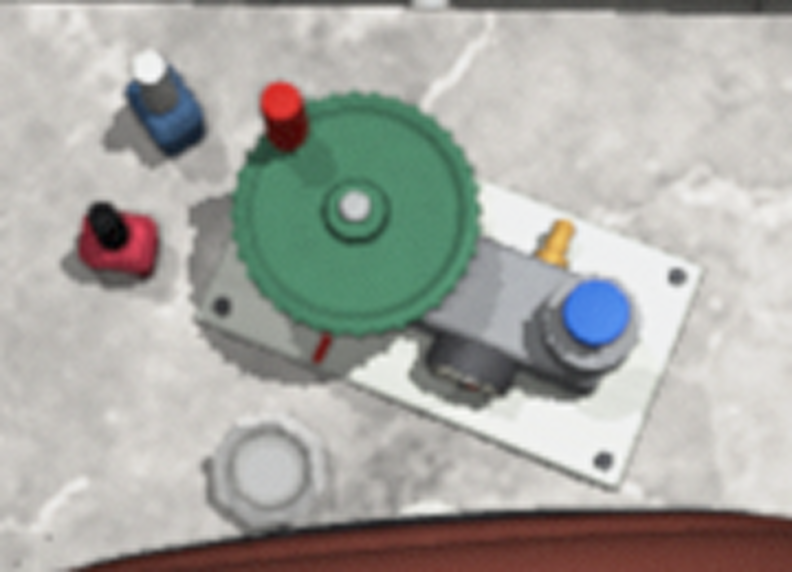

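View pics/sidec.png

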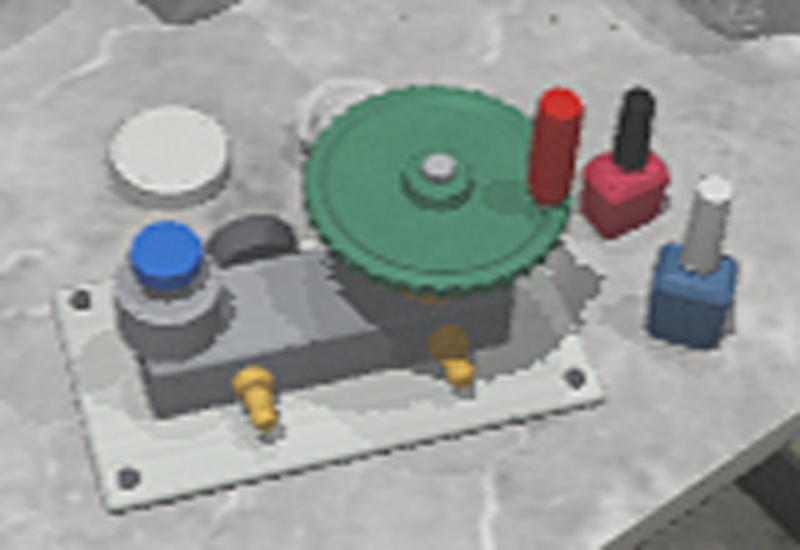

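```bash
python3 - <<'E'
from h import *
np.set_printoptions(precision=4,suppress=True)
T=lambda u,v:((u+.5)/4.4-.5+170,(v+.5)/4.4-.5+125)
S=lambda u,v:((u+.5)/5-.5+220,(v+.5)/5-.5+180)
t=lambda u,v,z:ray('top',T(u,v),z)[:2]
s=lambda u,v,z:ray('side',S(u,v),z)[:2]
ct=[t(703,268,.008),t(615,490,.008),t(200,318,.008)]
cs=[s(55,295,.008),s(105,512,.008),s(605,402,.008)]
print('ct',ct,np.linalg.norm(ct[0]-ct[1]),np.linalg.norm(ct[1]-ct[2]))
print('cs',cs,np.linalg.norm(cs[0]-cs[1]),np.linalg.norm(cs[1]-cs[2]))
print('plunger',t(598,313,.088),s(167,245,.088))
print('wheel disc',t(358,214,.095),s(441,188,.095))
print('grip top',t(283,104,.148),s(561,104,.148))
print('holes T',t(222,305,.008),t(678,276,.008),t(603,460,.008))
print('red mark',t(322,348,.008))
print('dish',t(267,470,.021),'lid',s(170,147,.014))
print('blue',t(150,67,.088),s(714,190,.088),'red',t(103,220,.074),s(640,100,.074))
# small station
E
```

```text
ct [array([ 0.5052, -0.1286]), array([ 0.4039, -0.0893]), array([0.4776, 0.0971])] 0.10866130088556226 0.20045871219317632
cs [array([ 0.4062, -0.091 ]), array([ 0.5062, -0.132 ]), array([0.5811, 0.0571])] 0.10811488922613115 0.20342728861813134
plunger [ 0.4681 -0.0748] [ 0.4669 -0.0734]
wheel disc [0.506  0.0246] [0.51   0.0237]
grip top [0.5365 0.0529] [0.538  0.0528]
holes T [0.4837 0.0875] [ 0.5013 -0.1173] [ 0.4171 -0.0839]
red mark [0.465  0.0422]
dish [0.4083 0.0639] lid [ 0.3709 -0.0089]
blue [0.5689 0.1134] [0.5684 0.1126] red [0.5062 0.1322] [0.5077 0.1321]
```

The plate measures about 109 x 203 mm from both cameras, so the station at side (287,245) and top (275,195) is the one meant. The other one is plainly smaller. Wheel axis ≈ (0.5076, 0.0248), plunger ≈ (0.4678, -0.0746), station yaw ≈ -21.8°. The valve is about 0.68 turn open. First I'll travel high towards the plunger with the fingers closing, while yawing the tool to align with the world axes.

>>> send_rows(increments=[[0.042, -0.038, 0, 0, 0, -0.15, 0.0], [0.084, -0.077, 0, 0, 0, -0.3, 0.0], [0.126, -0.115, 0, 0, 0, -0.45, 0.0], [0.168, -0.154, 0, 0, 0, -0.6, 0.0], [0.21, -0.192, 0, 0, 0, -0.75, 0.0]])

```text
clock: 0.78
ee_pos: [0.3259, -0.3219, 0.2311]
tcp_rot: [0.861, 0.509, 0.0, 0.0]
wrist_force: [1.1, 0.6, 1.1]
grip_width: 0.002
```

```bash
cat > st.py <<'E'
from h import *
from scipy.spatial.transform import Rotation as Ro
import sys
np.set_printoptions(precision=4,suppress=True)
def show():
    s=bot.read_state(); R=Ro.from_quat(s['tcp_rot'])
    print(round(s['clock'],3),'pos',s['ee_pos'],'yawx',np.degrees(np.arctan2(*R.as_matrix()[1::-1,0])),'zax',R.as_matrix()[:,2],'F',s['wrist_force'],'w',s['grip_width'],'j',s['joints'])
    return s,R
def to(P,s,R,yaw=None):
    print('tool delta',R.inv().apply(np.array(P)-s['ee_pos']))
    if yaw is not None:
        T=Ro.from_euler('z',yaw,degrees=True)*Ro.from_quat([1,0,0,0]); print('rot',(R.inv()*T).as_rotvec())
if __name__=='__main__':
    s,R=show()
    if len(sys.argv)>1: to([float(a) for a in sys.argv[1:4]],s,R,float(sys.argv[4]) if len(sys.argv)>4 else None)
E
python3 st.py .468 -.0745 .15 90
```

```text
0.775 pos [ 0.3259 -0.3219  0.2311] yawx 61.15553899755448 zax [ 0.0001 -0.0001 -1.    ] F [1.1356 0.6087 1.1051] w 0.0023551112500593625 j [-1.0661 -0.3325 -0.3094  1.5937  0.0001  1.0081]
tool delta [0.2852 0.0051 0.0811]
rot [ 0.0002  0.0001 -0.5034]
```

>>> send_rows(increments=[[0.055, 0.001, 0, 0, 0, -0.12, 0.0], [0.112, 0.002, 0.01, 0, 0, -0.25, 0.0], [0.17, 0.003, 0.03, 0, 0, -0.38, 0.0], [0.228, 0.004, 0.05, 0, 0, -0.5, 0.0], [0.285, 0.005, 0.07, 0, 0, -0.5034, 0.0]])

```text
clock: 1.4
ee_pos: [0.4691, -0.0752, 0.1607]
tcp_rot: [0.708, 0.706, 0.0, 0.0]
wrist_force: [0.7, -1.4, -0.3]
grip_width: 0.002
```

```bash
python3 - <<'E'
from st import *
s,R=show(); to((.468,-.0745,.1),s,R,90)
p=bot.camera_params('wrist'); im=bot.read_camera('wrist')
cv2.imwrite('pics/w1.png',im[:,:,::-1])
print(proj('wrist',[[.4678,-.0746,.088],[.5076,.0248,.104],[.5373,.0529,.148]],p))
cv2.imwrite('pics/t1.png',cv2.resize(bot.read_camera('top')[110:260,160:360,::-1],None,fx=4,fy=4))
cv2.imwrite('pics/s1.png',cv2.resize(bot.read_camera('side')[150:290,200:380,::-1],None,fx=4,fy=4))
E
```

```text
1.4 pos [ 0.4691 -0.0752  0.1607] yawx 89.84223698578603 zax [ 0.0006 -0.0004 -1.    ] F [ 0.6969 -1.39   -0.3058] w 0.0024482600632276005 j [-0.4352 -0.2869 -0.3999  1.457  -0.0001  1.1384]
tool delta [ 0.0007 -0.0011  0.0607]
rot [ 0.0006  0.0004 -0.0028]
[[279.7212 219.4965]
 [347.2021  64.537 ]
 [442.1583 -25.1364]]
```

View pics/w1.png

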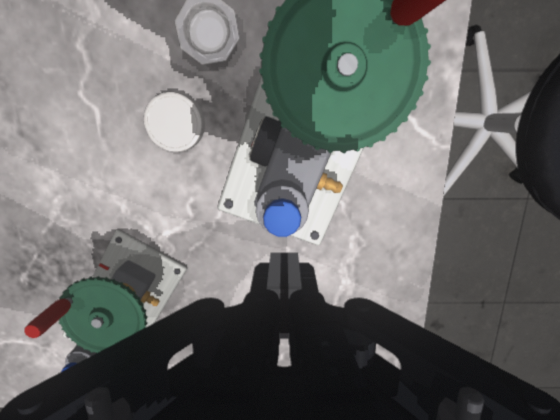

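View pics/s1.png

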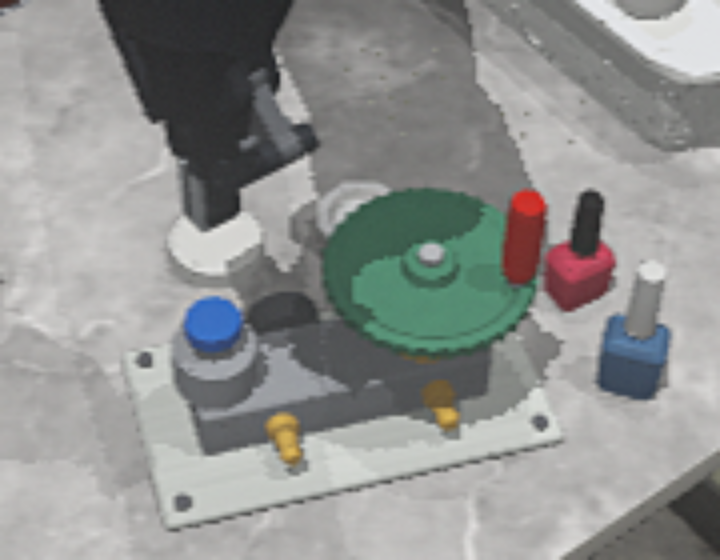

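The wrist view shows the plunger at (283,218) against a predicted (280,219), and the hub at (348,65) against a predicted (347,65), so the estimates hold. Pressing now.

>>> send_rows(increments=[[0, -0.001, 0.04, 0, 0, 0, 0.0], [0, -0.001, 0.065, 0, 0, 0, 0.0], [0, -0.001, 0.076, 0, 0, 0, 0.0], [0, -0.001, 0.081, 0, 0, 0, 0.0], [0, -0.001, 0.081, 0, 0, 0, 0.0]])

```text
clock: 2.17
ee_pos: [0.4675, -0.0777, 0.0813]
tcp_rot: [0.709, 0.705, -0.0, 0.001]
wrist_force: [-3.4, -0.3, 4.4]
grip_width: -0.001
```

```bash
python3 st.py .468 -.0745 .079 90
```

```text
2.175 pos [ 0.4675 -0.0777  0.0813] yawx 89.69581945318218 zax [ 0.0005 -0.001  -1.    ] F [-3.392  -0.2671  4.395 ] w -0.001358980755554678 j [-0.4413 -0.2639 -0.5256  1.3082 -0.0006  1.1348]
tool delta [0.0032 0.0004 0.0023]
rot [ 0.0005  0.001  -0.0053]
```

>>> send_rows(increments=[[0.003, 0, 0.002, 0, 0, 0, 0.0], [0.003, 0, 0.004, 0, 0, 0, 0.0], [0.003, 0, 0.004, 0, 0, 0, 0.0]])

```text
clock: 2.55
ee_pos: [0.4687, -0.0754, 0.0798]
tcp_rot: [0.709, 0.705, -0.0, 0.002]
wrist_force: [-10.0, -3.8, 25.3]
grip_width: -0.006
```

```bash
python3 st.py .468 -.0745 .079 90
```

```text
2.55 pos [ 0.4687 -0.0754  0.0798] yawx 89.72039356735657 zax [ 0.0031 -0.0039 -1.    ] F [-9.9961 -3.7545 25.3243] w -0.0062960503815763765 j [-0.4346 -0.265  -0.5293  1.3021 -0.0023  1.1411]
tool delta [ 0.0009 -0.0007  0.0008]
rot [ 0.0031  0.0039 -0.0049]
```

25 N at z = 0.0798, so the plunger is bottomed. I'll hold it here, then lift.

>>> send_rows(increments=[[0, 0, 0, 0, 0, 0, 0.0], [0, 0, 0, 0, 0, 0, 0.0], [0, 0, 0, 0, 0, 0, 0.0]])

```text
clock: 2.92
ee_pos: [0.4687, -0.0754, 0.0798]
tcp_rot: [0.709, 0.705, -0.0, 0.002]
wrist_force: [-10.0, -2.9, 25.0]
grip_width: 0.002
```

```bash
python3 - <<'E'
from st import *
show()
cv2.imwrite('pics/s2.png',cv2.resize(bot.read_camera('side')[190:290,210:370,::-1],None,fx=5,fy=5))
E
```

```text
2.925 pos [ 0.4687 -0.0754  0.0798] yawx 89.71968013445817 zax [ 0.003  -0.0039 -1.    ] F [-9.953  -2.9008 24.9511] w 0.0017910458472422974 j [-0.4346 -0.265  -0.5293  1.3021 -0.0023  1.1411]
```

View pics/s2.png

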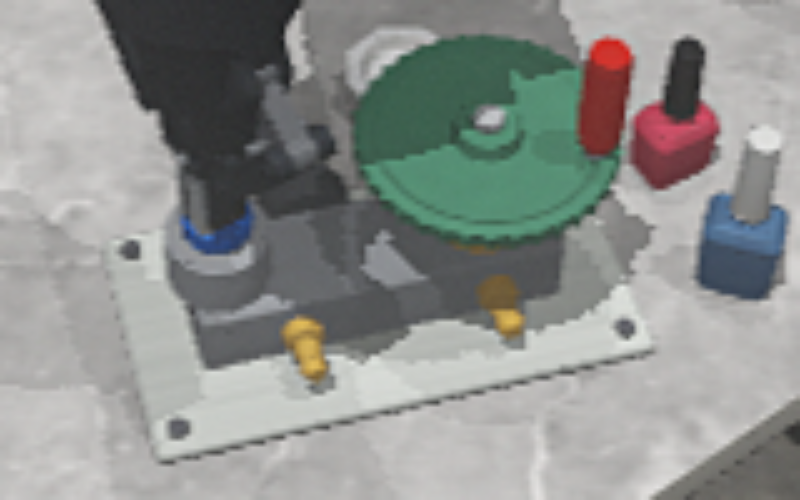

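The blue plunger is sunk under the fingertips at (217,230). Now I'll lift, go to above the grip, and open to 50 mm.

>>> send_rows(increments=[[0, 0, -0.03, 0, 0, 0, 0.0], [0, 0, -0.08, 0, 0, 0, 0.02], [0.02, 0.01, -0.11, 0, 0, 0, 0.05], [0.06, 0.035, -0.11, 0, 0, 0, 0.05], [0.1, 0.055, -0.11, 0, 0, 0, 0.05]])

```text
clock: 3.6
ee_pos: [0.5244, 0.027, 0.1872]
tcp_rot: [0.709, 0.705, 0.001, 0.001]
wrist_force: [-0.1, 0.6, -0.0]
grip_width: 0.591
```

```bash
python3 - <<'E'
from st import *
s,R=show(); to((.5373,.0529,.17),s,R,90)
p=bot.camera_params('wrist'); im=bot.read_camera('wrist')
cv2.imwrite('pics/w3.png',im[:,:,::-1])
print(proj('wrist',[[.4678,-.0746,.088],[.5076,.0248,.104],[.5373,.0529,.148]],p))
cv2.imwrite('pics/s3.png',cv2.resize(bot.read_camera('side')[160:290,210:370,::-1],None,fx=4.5,fy=4.5))
E
```

```text
3.6 pos [0.5244 0.027  0.1872] yawx 89.70605017470062 zax [ 0.0026  0.0001 -1.    ] F [-0.1492  0.6482 -0.0215] w 0.5907053965507505 j [-0.1983 -0.1331 -0.2177  1.4837  0.0006  1.3776]
tool delta [0.026  0.0128 0.0173]
rot [ 0.0026 -0.0001 -0.0051]
[[218.7102 319.6189]
 [259.0548 218.7749]
 [302.5828 196.5561]]
```

View pics/w3.png

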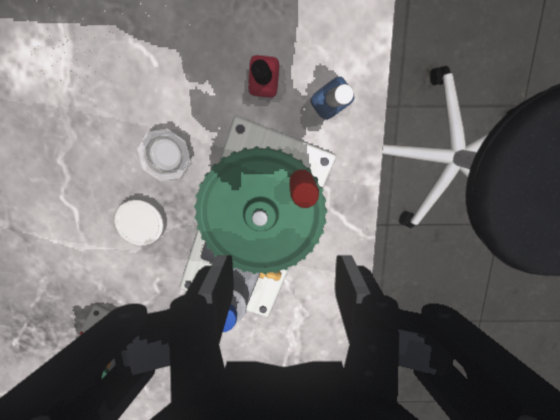

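View pics/s3.png

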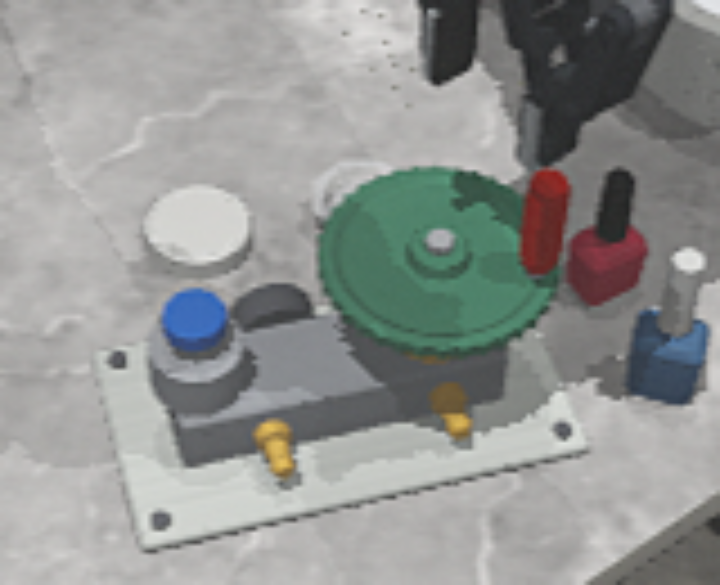

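The plunger is back up and the bottles, dish and lid have not moved. The grip top is at about (305,189) in the wrist view, against a predicted (303,197), roughly 2-3 mm off. Descending round it and closing.

>>> send_rows(increments=[[0.027, 0.013, 0, 0, 0, -0.005, 0.05], [0.027, 0.013, 0.03, 0, 0, -0.005, 0.05], [0.027, 0.013, 0.055, 0, 0, -0.005, 0.05], [0.027, 0.013, 0.075, 0, 0, -0.005, 0.05], [0.027, 0.013, 0.079, 0, 0, -0.005, 0.05]])

```text
clock: 4.32
ee_pos: [0.5352, 0.0526, 0.106]
tcp_rot: [0.707, 0.707, -0.001, -0.001]
wrist_force: [1.0, -0.1, -0.6]
grip_width: 0.587
```

```bash
python3 - <<'E'
from st import *
s,R=show(); to((.5373,.0529,.106),s,R,90)
p=bot.camera_params('wrist'); im=bot.read_camera('wrist')
cv2.imwrite('pics/w4.png',im[:,:,::-1])
print(proj('wrist',[[.5373,.0529,.148]],p))
cv2.imwrite('pics/s4.png',cv2.resize(bot.read_camera('side')[160:290,210:370,::-1],None,fx=4.5,fy=4.5))
E
```

```text
4.325 pos [0.5352 0.0526 0.106 ] yawx 90.00935164621112 zax [-0.0017  0.0003 -1.    ] F [ 0.9639 -0.1262 -0.5575] w 0.5865985514161081 j [-0.1455 -0.0687 -0.3049  1.3364  0.      1.4251]
tool delta [0.0003 0.0021 0.    ]
rot [-0.0017 -0.0003  0.0002]
[[285.149  317.6727]]
```

View pics/w4.png

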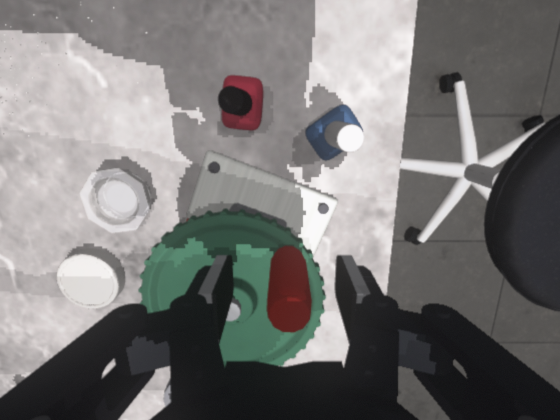

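View pics/s4.png

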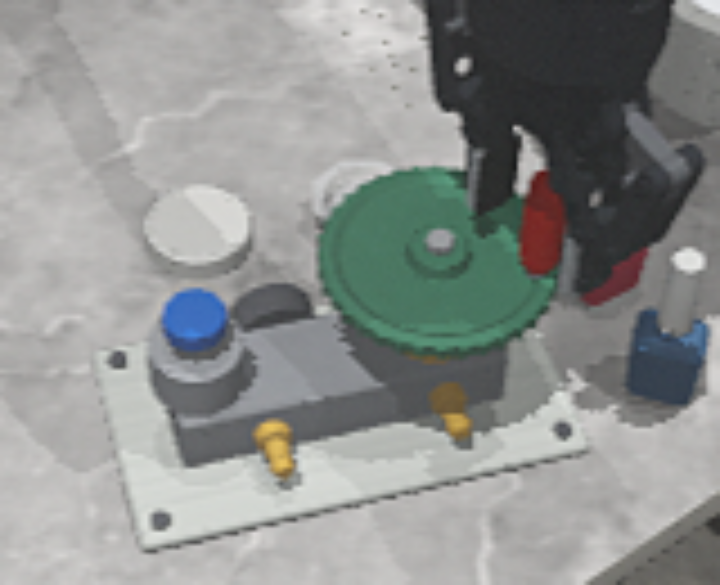

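The grip stands between the open fingers: top at about (290,313), predicted (285,318), so 1-2 mm off. Closing.

>>> send_rows(increments=[[0.001, 0.002, 0, 0, 0, 0, 0.05], [0.001, 0.003, 0, 0, 0, 0, 0.0], [0.001, 0.003, 0, 0, 0, 0, 0.0], [0.001, 0.003, 0, 0, 0, 0, 0.0], [0.001, 0.003, 0, 0, 0, 0, 0.0]])

```text
clock: 5.05
ee_pos: [0.5391, 0.0535, 0.108]
tcp_rot: [0.707, 0.707, -0.0, 0.0]
wrist_force: [-2.3, -0.9, 6.2]
grip_width: 0.197
```

```bash
python3 - <<'E'
from st import *
s,R=show()
C=np.array([.5076,.0248])
v=s['ee_pos'][:2]-C; print(np.linalg.norm(v),np.degrees(np.arctan2(v[1],v[0])))
E
```

```text
5.05 pos [0.5391 0.0535 0.108 ] yawx 90.01643362035837 zax [ 0.0004 -0.0006 -1.    ] F [-2.2514 -0.8622  6.1671] w 0.19671295048514317 j [-0.1424 -0.0603 -0.2932  1.3374 -0.0005  1.4281]
0.04257226501882757 42.32009427341242
```

The grip is held at width ~17 mm, bearing 42°, radius 42.6 mm. I'll write a waypoint helper and start turning clockwise.

```bash
cat > wp.py <<'E'
import numpy as np, sys
C=np.array([.5076,.0248]); r=.042
def pt(a): return C+r*np.array([np.cos(np.radians(a)),np.sin(np.radians(a))])
# usage: cmdx cmdy angles...
c=np.array([float(sys.argv[1]),float(sys.argv[2])])
for a in sys.argv[3:]:
    d=pt(float(a))-c; print(a,'row dx %.4f dy %.4f'%(d[1],d[0]),'world',pt(float(a)).round(4))
E
python3 wp.py .5391 .0535 30 15 0 -15 -30
```

```text
30 row dx -0.0077 dy 0.0049 world [0.544  0.0458]
15 row dx -0.0178 dy 0.0091 world [0.5482 0.0357]
0 row dx -0.0287 dy 0.0105 world [0.5496 0.0248]
-15 row dx -0.0396 dy 0.0091 world [0.5482 0.0139]
-30 row dx -0.0497 dy 0.0049 world [0.544  0.0038]
```

>>> send_rows(increments=[[-0.0077, 0.0049, -0.002, 0, 0, 0, 0.0], [-0.0178, 0.0091, -0.002, 0, 0, 0, 0.0], [-0.0287, 0.0105, -0.002, 0, 0, 0, 0.0], [-0.0396, 0.0091, -0.002, 0, 0, 0, 0.0], [-0.0497, 0.0049, -0.002, 0, 0, 0, 0.0]])

```text
clock: 5.68
ee_pos: [0.5417, 0.0044, 0.108]
tcp_rot: [0.707, 0.707, -0.001, -0.003]
wrist_force: [-12.2, 11.5, -1.5]
grip_width: 0.194
```

```bash
cat > an.py <<'E'
from st import *
s,R=show()
v=s['ee_pos'][:2]-np.array([.5076,.0248]); print(np.linalg.norm(v),np.degrees(np.arctan2(v[1],v[0])))
E
python3 an.py; python3 wp.py .544 .0038 -45 -60 -75 -90 -105
```

```text
5.675 pos [0.5417 0.0044 0.108 ] yawx 90.03748894815823 zax [-0.0049  0.0027 -1.    ] F [-12.1765  11.4786  -1.4723] w 0.19369744313078519 j [-0.2344 -0.0528 -0.2859  1.3431  0.0015  1.3358]
0.03979335389259916 -30.89621848943254
-45 row dx -0.0087 dy -0.0067 world [ 0.5373 -0.0049]
-60 row dx -0.0154 dy -0.0154 world [ 0.5286 -0.0116]
-75 row dx -0.0196 dy -0.0255 world [ 0.5185 -0.0158]
-90 row dx -0.0210 dy -0.0364 world [ 0.5076 -0.0172]
-105 row dx -0.0196 dy -0.0473 world [ 0.4967 -0.0158]
```

```bash
sed -i 's/C=np.array(\[.5076,.0248\])/C=np.array([.507,.0258])/' wp.py; python3 wp.py .545 .003 -45 -60 -75 -90 -105
```

```text
-45 row dx -0.0069 dy -0.0083 world [ 0.5367 -0.0039]
-60 row dx -0.0136 dy -0.0170 world [ 0.528  -0.0106]
-75 row dx -0.0178 dy -0.0271 world [ 0.5179 -0.0148]
-90 row dx -0.0192 dy -0.0380 world [ 0.507  -0.0162]
-105 row dx -0.0178 dy -0.0489 world [ 0.4961 -0.0148]
```

>>> send_rows(increments=[[-0.0069, -0.0083, 0, 0, 0, 0, 0.0], [-0.0136, -0.017, 0, 0, 0, 0, 0.0], [-0.0178, -0.0271, 0, 0, 0, 0, 0.0], [-0.0192, -0.038, 0, 0, 0, 0, 0.0], [-0.0178, -0.0489, 0, 0, 0, 0, 0.0]])

```text
clock: 6.3
ee_pos: [0.4943, -0.0133, 0.1083]
tcp_rot: [0.707, 0.707, 0.001, -0.001]
wrist_force: [7.0, 12.2, -15.9]
grip_width: 0.191
```

```bash
python3 an.py; python3 wp.py .4961 -.0148 -120 -135 -150 -165 -180
```

```text
6.3 pos [ 0.4943 -0.0133  0.1083] yawx 90.03062524265462 zax [-0.0001  0.0022 -1.    ] F [  7.0045  12.2303 -15.9442] w 0.19058627523154542 j [-0.2934 -0.2083 -0.4285  1.3514  0.0021  1.2769]
0.04031830856335661 -109.20823195722083
-120 row dx 0.0042 dy -0.0101 world [ 0.486  -0.0106]
-135 row dx 0.0109 dy -0.0188 world [ 0.4773 -0.0039]
-150 row dx 0.0196 dy -0.0255 world [0.4706 0.0048]
-165 row dx 0.0297 dy -0.0297 world [0.4664 0.0149]
-180 row dx 0.0406 dy -0.0311 world [0.465  0.0258]
```

```bash
sed -i 's/^C=np.*; r/C=np.array([.5064,.027]); r/' wp.py; sed -i 's/.5076,.0248/.5064,.027/' an.py; python3 wp.py .494 -.015 -120 -135 -150 -165 -180
```

```text
-120 row dx 0.0056 dy -0.0086 world [ 0.4854 -0.0094]
-135 row dx 0.0123 dy -0.0173 world [ 0.4767 -0.0027]
-150 row dx 0.0210 dy -0.0240 world [0.47  0.006]
-165 row dx 0.0311 dy -0.0282 world [0.4658 0.0161]
-180 row dx 0.0420 dy -0.0296 world [0.4644 0.027 ]
```

>>> send_rows(increments=[[0.0056, -0.0086, 0.001, 0, 0, 0, 0.0], [0.0123, -0.0173, 0.001, 0, 0, 0, 0.0], [0.021, -0.024, 0.001, 0, 0, 0, 0.0], [0.0311, -0.0282, 0.001, 0, 0, 0, 0.0], [0.042, -0.0296, 0.001, 0, 0, 0, 0.0]])

```text
clock: 6.92
ee_pos: [0.4642, 0.0274, 0.1082]
tcp_rot: [0.707, 0.707, -0.001, 0.0]
wrist_force: [0.8, -3.2, -10.9]
grip_width: 0.195
```

```bash
python3 an.py; python3 wp.py .4644 .027 -190 -200 -206
```

```text
6.925 pos [0.4642 0.0274 0.1082] yawx 89.96300032667052 zax [-0.0017 -0.0024 -1.    ] F [  0.838   -3.2096 -10.854 ] w 0.19496596337554342 j [-0.2217 -0.3038 -0.5093  1.3665 -0.0027  1.3498]
0.042177671063044014 179.50372037235084
-190 row dx 0.0073 dy 0.0006 world [0.465  0.0343]
-200 row dx 0.0144 dy 0.0025 world [0.4669 0.0414]
-206 row dx 0.0184 dy 0.0043 world [0.4687 0.0454]
```

The circle is well fitted now (3 N tangential). Now I'll push on to the stop, expected at about -202°.

>>> send_rows(increments=[[0.0073, 0.0006, 0.001, 0, 0, 0, 0.0], [0.0144, 0.0025, 0.001, 0, 0, 0, 0.0], [0.0184, 0.0043, 0.001, 0, 0, 0, 0.0], [0.0184, 0.0043, 0.001, 0, 0, 0, 0.0]])

```text
clock: 7.42
ee_pos: [0.4673, 0.0426, 0.108]
tcp_rot: [0.708, 0.706, -0.005, 0.002]
wrist_force: [-20.2, -22.9, 5.5]
grip_width: 0.192
```

```bash
python3 an.py; python3 wp.py .4687 .0454 -208 -210 -212 -216
```

```text
7.425 pos [0.4673 0.0426 0.108 ] yawx 89.89232482940211 zax [-0.0054 -0.01   -0.9999] F [-20.1561 -22.9433   5.4863] w 0.19188140601801296 j [-0.1816 -0.2839 -0.4932  1.365  -0.0108  1.3911]
0.0420743631921972 158.19940387012852
-208 row dx 0.0013 dy 0.0006 world [0.4693 0.0467]
-210 row dx 0.0026 dy 0.0013 world [0.47  0.048]
-212 row dx 0.0039 dy 0.0021 world [0.4708 0.0493]
-216 row dx 0.0063 dy 0.0037 world [0.4724 0.0517]
```

Stopped at 158.2°, exactly the predicted shut bearing, with 30 N against the stop. I'll hold it a moment and check in a picture.

>>> send_rows(increments=[[0.001, 0.0004, 0, 0, 0, 0, 0.0], [0.001, 0.0004, 0, 0, 0, 0, 0.0]])

```text
clock: 7.68
ee_pos: [0.4674, 0.0427, 0.108]
tcp_rot: [0.708, 0.706, -0.006, 0.002]
wrist_force: [-23.1, -27.5, 6.5]
grip_width: 0.193
```

```bash
python3 an.py; python3 - <<'E'
from st import *
cv2.imwrite('pics/s5.png',cv2.resize(bot.read_camera('side')[160:290,210:370,::-1],None,fx=4.5,fy=4.5))
E
python3 wp.py .4692 .0464 145 130 115 100 85
```

```text
7.675 pos [0.4674 0.0427 0.108 ] yawx 89.84272091918652 zax [-0.0062 -0.0115 -0.9999] F [-23.0523 -27.4906   6.5257] w 0.193244537198239 j [-0.1803 -0.2825 -0.4921  1.3652 -0.0124  1.3933]
0.04208250418750237 158.04411178659413
145 row dx 0.0047 dy 0.0028 world [0.472  0.0511]
130 row dx 0.0128 dy 0.0102 world [0.4794 0.0592]
115 row dx 0.0187 dy 0.0195 world [0.4887 0.0651]
100 row dx 0.0220 dy 0.0299 world [0.4991 0.0684]
85 row dx 0.0224 dy 0.0409 world [0.5101 0.0688]
```

View pics/s5.png

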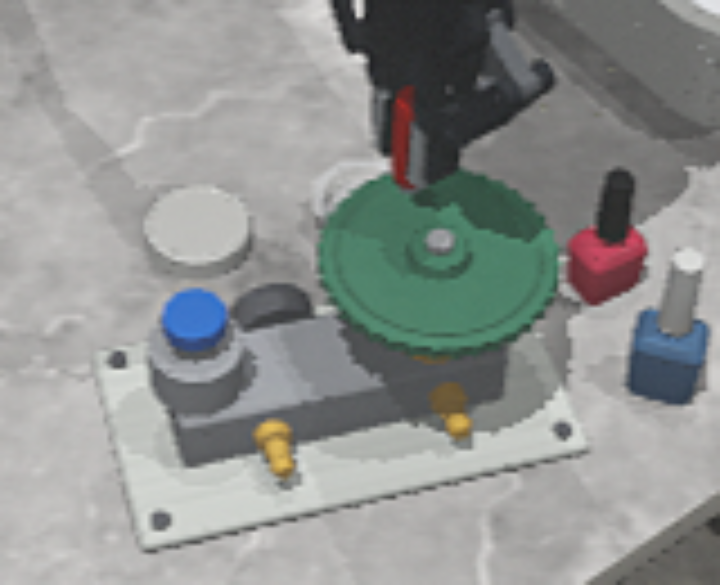

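The grip stands at (403,140), on the station's own -x side, and the bystanders are untouched. Now anticlockwise, two turns.

```bash
python3 wp.py .4691 .0464 165 180 196 212 230; python3 wp.py .4794 -.0052 248 266 284 302 320
```

```text
165 row dx -0.0085 dy -0.0033 world [0.4658 0.0379]
180 row dx -0.0194 dy -0.0047 world [0.4644 0.027 ]
196 row dx -0.0310 dy -0.0031 world [0.466  0.0154]
212 row dx -0.0417 dy 0.0017 world [0.4708 0.0047]
230 row dx -0.0516 dy 0.0103 world [ 0.4794 -0.0052]
248 row dx -0.0067 dy 0.0113 world [ 0.4907 -0.0119]
266 row dx -0.0097 dy 0.0241 world [ 0.5035 -0.0149]
284 row dx -0.0086 dy 0.0372 world [ 0.5166 -0.0138]
302 row dx -0.0034 dy 0.0493 world [ 0.5287 -0.0086]
320 row dx 0.0052 dy 0.0592 world [0.5386 0.    ]
```

>>> send_rows(increments=[[-0.0085, -0.0033, 0, 0, 0, 0, 0.0], [-0.0194, -0.0047, 0, 0, 0, 0, 0.0], [-0.031, -0.0031, 0, 0, 0, 0, 0.0], [-0.0417, 0.0017, 0, 0, 0, 0, 0.0], [-0.0516, 0.0103, 0, 0, 0, 0, 0.0]])

```text
clock: 8.35
ee_pos: [0.4795, -0.0052, 0.1081]
tcp_rot: [0.707, 0.707, -0.001, 0.0]
wrist_force: [-4.1, 1.0, -2.3]
grip_width: 0.195
```

```bash
python3 an.py
```

```text
8.35 pos [ 0.4795 -0.0052  0.1081] yawx 89.99054969084644 zax [-0.0017 -0.0023 -1.    ] F [-4.0603  0.9956 -2.2679] w 0.19508506160267175 j [-0.2828 -0.2558 -0.4696  1.358  -0.0027  1.2882]
0.04198166057452376 -129.8985726503033
```

Tracking is excellent. Continuing.

>>> send_rows(increments=[[-0.0067, 0.0113, 0, 0, 0, 0, 0.0], [-0.0097, 0.0241, 0, 0, 0, 0, 0.0], [-0.0086, 0.0372, 0, 0, 0, 0, 0.0], [-0.0034, 0.0493, 0, 0, 0, 0, 0.0], [0.0052, 0.0592, 0, 0, 0, 0, 0.0]])

```text
clock: 8.98
ee_pos: [0.5395, 0.0011, 0.108]
tcp_rot: [0.707, 0.707, -0.0, -0.0]
wrist_force: [-10.7, 4.0, 4.2]
grip_width: 0.189
```

```bash
python3 an.py; python3 wp.py .5386 .0 338 356 374 392 410;  python3 wp.py .5334 .0592 428 446 464 482 500;
```

```text
8.975 pos [0.5395 0.0011 0.108 ] yawx 89.99627256939266 zax [-0.0008 -0.0004 -1.    ] F [-10.707    3.981    4.1636] w 0.18887522752056596 j [-0.2401 -0.0658 -0.2984  1.3388 -0.0006  1.3307]
0.041967968153315105 -38.03603603751206
338 row dx 0.0113 dy 0.0067 world [0.5453 0.0113]
356 row dx 0.0241 dy 0.0097 world [0.5483 0.0241]
374 row dx 0.0372 dy 0.0086 world [0.5472 0.0372]
392 row dx 0.0493 dy 0.0034 world [0.542  0.0493]
410 row dx 0.0592 dy -0.0052 world [0.5334 0.0592]
428 row dx 0.0067 dy -0.0113 world [0.5221 0.0659]
446 row dx 0.0097 dy -0.0241 world [0.5093 0.0689]
464 row dx 0.0086 dy -0.0372 world [0.4962 0.0678]
482 row dx 0.0034 dy -0.0493 world [0.4841 0.0626]
500 row dx -0.0052 dy -0.0592 world [0.4742 0.054 ]
```

>>> send_rows(increments=[[0.0111, 0.0057, 0, 0, 0, 0, 0.0], [0.0239, 0.0086, 0, 0, 0, 0, 0.0], [0.037, 0.0075, 0, 0, 0, 0, 0.0], [0.0491, 0.0024, 0, 0, 0, 0, 0.0], [0.059, -0.0062, 0, 0, 0, 0, 0.0]])

```text
clock: 9.6
ee_pos: [0.5335, 0.0594, 0.108]
tcp_rot: [0.707, 0.707, -0.001, 0.001]
wrist_force: [-5.7, -12.8, 0.3]
grip_width: 0.188
```

```bash
python3 an.py
```

```text
9.6 pos [0.5335 0.0594 0.108 ] yawx 89.98775604386186 zax [ 0.0007 -0.0034 -1.    ] F [ -5.7338 -12.8364   0.2839] w 0.18781343785430094 j [-0.1311 -0.0759 -0.3081  1.3374 -0.0033  1.4399]
0.04221672907020821 50.09090288049266
```

>>> send_rows(increments=[[0.0057, -0.0113, 0, 0, 0, 0, 0.0], [0.0087, -0.0241, 0, 0, 0, 0, 0.0], [0.0076, -0.0372, 0, 0, 0, 0, 0.0], [0.0024, -0.0493, 0, 0, 0, 0, 0.0], [-0.0062, -0.0592, 0, 0, 0, 0, 0.0]])

```text
clock: 10.22
ee_pos: [0.4744, 0.0546, 0.1081]
tcp_rot: [0.707, 0.708, 0.001, 0.0]
wrist_force: [4.3, 0.2, -1.1]
grip_width: 0.194
```

```bash
python3 an.py;  python3 wp.py .4742 .054 518 536 554 572 590
```

```text
10.225 pos [0.4744 0.0546 0.1081] yawx 90.08566754377554 zax [ 0.0025  0.0013 -1.    ] F [ 4.3093  0.1879 -1.0994] w 0.19413829912103936 j [-0.1613 -0.2678 -0.4797  1.3566  0.0017  1.408 ]
0.042241308924814445 139.14751223590994
518 row dx -0.0113 dy -0.0067 world [0.4675 0.0427]
536 row dx -0.0241 dy -0.0097 world [0.4645 0.0299]
554 row dx -0.0372 dy -0.0086 world [0.4656 0.0168]
572 row dx -0.0493 dy -0.0034 world [0.4708 0.0047]
590 row dx -0.0592 dy 0.0052 world [ 0.4794 -0.0052]
```

>>> send_rows(increments=[[-0.0113, -0.0067, 0, 0, 0, 0, 0.0], [-0.0241, -0.0097, 0, 0, 0, 0, 0.0], [-0.0372, -0.0086, 0, 0, 0, 0, 0.0], [-0.0493, -0.0034, 0, 0, 0, 0, 0.0], [-0.0592, 0.0052, 0, 0, 0, 0, 0.0]])

```text
clock: 10.85
ee_pos: [0.4802, -0.006, 0.108]
tcp_rot: [0.707, 0.707, 0.001, 0.0]
wrist_force: [3.3, 9.8, 3.9]
grip_width: 0.191
```

```bash
python3 an.py
```

```text
10.85 pos [ 0.4802 -0.006   0.108 ] yawx 90.0001802234124 zax [ 0.0014  0.0002 -1.    ] F [3.3059 9.8013 3.8798] w 0.190675556616054 j [-0.2862 -0.2574 -0.4711  1.3557  0.0006  1.2846]
0.04214158823523392 -128.42771028145924
```

>>> send_rows(increments=[[-0.0058, 0.0112, 0, 0, 0, 0, 0.0], [-0.0088, 0.0238, 0, 0, 0, 0, 0.0], [-0.0077, 0.0367, 0, 0, 0, 0, 0.0], [-0.0024, 0.0486, 0, 0, 0, 0, 0.0], [0.0062, 0.0582, 0, 0, 0, 0, 0.0]])

```text
clock: 11.48
ee_pos: [0.5384, -0.0001, 0.1079]
tcp_rot: [0.707, 0.707, -0.001, 0.001]
wrist_force: [-7.4, 2.1, 10.7]
grip_width: 0.191
```

```bash
python3 an.py
```

```text
11.475 pos [ 0.5384 -0.0001  0.1079] yawx 89.96760438667731 zax [ 0.0002 -0.0016 -1.    ] F [-7.3507  2.1458 10.6823] w 0.19131260171332662 j [-0.2424 -0.0704 -0.3031  1.3376 -0.0015  1.3289]
0.041929407907402724 -40.2962223662411
```

Now at about 320° (1.45 turns). Next quarter.

>>> send_rows(increments=[[0.0113, 0.0061, -0.001, 0, 0, 0, 0.0], [0.0241, 0.009, -0.001, 0, 0, 0, 0.0], [0.037, 0.0079, -0.001, 0, 0, 0, 0.0], [0.0489, 0.0027, -0.001, 0, 0, 0, 0.0], [0.0586, -0.0058, -0.001, 0, 0, 0, 0.0]])

```text
clock: 12.1
ee_pos: [0.5332, 0.0594, 0.1081]
tcp_rot: [0.707, 0.707, 0.001, 0.001]
wrist_force: [2.4, -2.0, -2.3]
grip_width: 0.191
```

```bash
python3 an.py; python3 wp.py .5334 .0592 428 446 464 482 498; python3 wp.py .4753 .0552 503 509 514 518
```

```text
12.1 pos [0.5332 0.0594 0.1081] yawx 90.00705976101138 zax [ 0.0025 -0.0004 -1.    ] F [ 2.3517 -2.0393 -2.2735] w 0.1911300279032977 j [-0.133  -0.0792 -0.3111  1.3364 -0.0001  1.4376]
0.042042206198217344 50.35228513932783
428 row dx 0.0067 dy -0.0113 world [0.5221 0.0659]
446 row dx 0.0097 dy -0.0241 world [0.5093 0.0689]
464 row dx 0.0086 dy -0.0372 world [0.4962 0.0678]
482 row dx 0.0034 dy -0.0493 world [0.4841 0.0626]
498 row dx -0.0041 dy -0.0582 world [0.4752 0.0551]
503 row dx -0.0029 dy -0.0024 world [0.4729 0.0523]
509 row dx -0.0066 dy -0.0049 world [0.4704 0.0486]
514 row dx -0.0098 dy -0.0066 world [0.4687 0.0454]
518 row dx -0.0125 dy -0.0078 world [0.4675 0.0427]
```

>>> send_rows(increments=[[0.0065, -0.0113, 0, 0, 0, 0, 0.0], [0.0095, -0.0241, 0, 0, 0, 0, 0.0], [0.0084, -0.0372, 0, 0, 0, 0, 0.0], [0.0032, -0.0493, 0, 0, 0, 0, 0.0], [-0.0043, -0.0582, 0, 0, 0, 0, 0.0]])

```text
clock: 12.72
ee_pos: [0.4742, 0.0545, 0.1081]
tcp_rot: [0.707, 0.707, 0.0, 0.001]
wrist_force: [9.2, -3.7, -6.3]
grip_width: 0.196
```

```bash
python3 an.py; python3 wp.py .4753 .0549 503 509 514 518
```

```text
12.725 pos [0.4742 0.0545 0.1081] yawx 90.02046168750003 zax [ 0.0016 -0.0008 -1.    ] F [ 9.2304 -3.6823 -6.3035] w 0.19576588279243062 j [-0.1602 -0.2674 -0.4793  1.3572 -0.0005  1.4103]
0.04235627158716124 139.4906879966655
503 row dx -0.0026 dy -0.0024 world [0.4729 0.0523]
509 row dx -0.0063 dy -0.0049 world [0.4704 0.0486]
514 row dx -0.0095 dy -0.0066 world [0.4687 0.0454]
518 row dx -0.0122 dy -0.0078 world [0.4675 0.0427]
```

>>> send_rows(increments=[[-0.0026, -0.002, 0, 0, 0, 0, 0.0], [-0.0063, -0.004, 0, 0, 0, 0, 0.0], [-0.0095, -0.0056, 0, 0, 0, 0, 0.0], [-0.012, -0.0067, 0, 0, 0, 0, 0.0], [-0.012, -0.0067, 0, 0, 0, 0, 0.0]])

```text
clock: 13.35
ee_pos: [0.4672, 0.0426, 0.1081]
tcp_rot: [0.707, 0.707, -0.0, 0.0]
wrist_force: [5.8, -1.5, -5.4]
grip_width: 0.191
```

>>> send_rows(increments=[[0, 0, 0, 0, 0, 0, 0.0], [0, 0, 0, 0, 0, 0, 0.0], [0, 0, 0, 0, 0, 0, 0.0], [0, 0, 0, 0, 0, 0, 0.0]])

```text
clock: 13.85
ee_pos: [0.4671, 0.0427, 0.1081]
tcp_rot: [0.707, 0.707, -0.0, 0.0]
wrist_force: [4.3, -2.4, -5.1]
grip_width: 0.192
```

```bash
python3 an.py; python3 - <<'E'
from st import *
cv2.imwrite('pics/s6.png',cv2.resize(bot.read_camera('side')[160:290,210:370,::-1],None,fx=4.5,fy=4.5))
cv2.imwrite('pics/w6.png',bot.read_camera('wrist')[:,:,::-1])
print(bot.read_state()['qvel'])
E
python3 an.py
```

```text
13.85 pos [0.4671 0.0427 0.1081] yawx 90.00684467465983 zax [ 0.0003 -0.0009 -1.    ] F [ 4.3286 -2.4342 -5.0705] w 0.19160933341997916 j [-0.1882 -0.2929 -0.5005  1.3628 -0.0009  1.3825]
0.04227513631859328 158.22881442262104
[ 0.0002  0.0007 -0.0019  0.0003 -0.0019  0.0012]
13.95 pos [0.4671 0.0427 0.1081] yawx 90.0066997151447 zax [ 0.0002 -0.001  -1.    ] F [ 4.893  -2.1892 -4.5555] w 0.19487105840884325 j [-0.1882 -0.2929 -0.5004  1.3628 -0.0009  1.3824]
0.04226975222468482 158.2481504251221
```

View pics/s6.png

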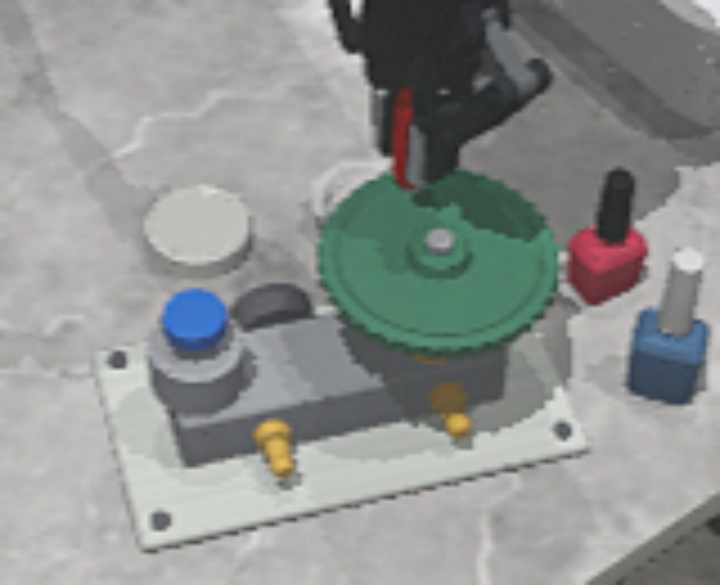

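View pics/w6.png

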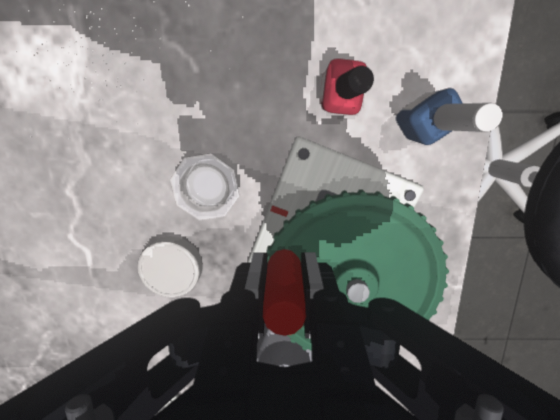

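The grip is held between the pads at wrist (285,290), by the red mark at (280,211). The bearing is 158.2°, the same as at the stop and two full turns later. The plunger is up and all bystanders stand where they were. Handing in.

```bash
python3 -c "
from rig import bot
print(bot.hand_in())"
```

```text
the job is handed in; nothing more can be done
None
```

The job is done and handed in at about 14 s of the 72 s allowed; `hand_in` reports no verdict, so the results below are from my own checks.

- **Right station:** I used the larger one. Its base plate measured about 109 x 203 mm from two cameras, matching the 110 x 205 mm given.
- **Drain plunger:** I pressed it down 8.2 mm with about 25 N, held it for about 0.4 s and lifted off. The pictures afterwards show it back up.
- **Shutting the valve:** I took the red grip and turned it about 244° clockwise until it stopped. It stopped at bearing 158.1°, where I expected the stop (158.2°), and I held about 36 N against it.
- **Opening the valve:** I turned it back anticlockwise exactly two turns, to bearing 158.2°.
- **Last checks:** The arm is still and the grip is held (opening about 17 mm). The dish, lid and bottles are upright and look unmoved.

My first camera estimate of the wheel axis was about 2.5 mm off. I noticed it from a sideways force of about 16 N on the first part of the turn, and refitted the circle from the measured path.

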